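Dose the water bath, then hold its lid hovering over the opening

TASK

First give the small water bath its dose: press the sprung nozzle cap of the bottle behind the bath right down and let it come back up. Then take the loose steel lid by its black knob, carry it over the row of bottles and bring it over the bath's opening, centred and square to it and level, its lowest edges about 10 mm above the rim. The lid must never touch the bath and no bottle may be knocked; finish while still holding the lid there, hovering still: do not put it down or let go.

Things in the scene. Friction and masses are not known exactly. Their poses are not given: they have to be found in the camera images.
- lid: loose rectangular steel lid, 114 (x) x 148 (y) x 31 mm, about 0.16 kg, flat on the worktop across the bottle row from the bath. Origin: centre of its underside, level with the lower edges of two 8 mm deep flanges at y = +-63, 90 long; plate 8 to 11 mm up; central round black knob, 28 mm diameter, 19 to 31 mm up, on a 12 mm neck. z up. Fits either way round
- lid_knob (a point): middle of the lid's black knob, 25 mm above the lid's origin
- bath: fixed white open water bath, left or right of the bottle row, 85 mm high; opening 100 (x) x 134 (y) mm, housing x -70 (front panel) to +95, y -87 to +87. Origin on the worktop under the opening's centre; x runs from front panel to back, z up. Square: lid's x parallel to bath's x. Behind it, axis at x = +128, is its fixed 50 mm dosing bottle with nozzle cap
- bath_rim (a point): centre of the bath's opening at the top of its flat steel rim, 85 mm above the worktop; axes as the bath's
- cap_top (a point): centre of the top of the dosing bottle's round 30 mm nozzle cap, 142 mm above the worktop when up; a thin spout runs from it 51 mm towards the bath, below the cap's top, ending above the housing's back deck
- pump_cap (a joint): travel of the nozzle cap in m: 0 = up, 0.010 = fully pressed straight down; a spring pushes it back up (about 1.4 N to start, 6 N at the bottom, where it meets a hard stop)
- bottle_a: clear laboratory bottle with cap, 168 mm high, 86 mm across, loose; one of a row of three between lid and bath, the row running away from the robot near y = 0, about 120 mm apart, in any order. Origin: centre of its underside, z up
- bottle_b: brown stoppered laboratory bottle, 146 mm high, 86 mm across, loose; one of a row of three between lid and bath, the row running away from the robot near y = 0, about 120 mm apart, in any order. Origin: centre of its underside, z up
- bottle_c: clear laboratory bottle with cap, 168 mm high, 86 mm across, loose; one of a row of three between lid and bath, the row running away from the robot near y = 0, about 120 mm apart, in any order. Origin: centre of its underside, z up
Things that resemble listed ones, but are neither listed nor needed, are in the scene too. What is shaped like the bottle_a but green, pink or turquoise is not meant.

How it is judged:
On the way, in this order (a step that is already met when the one before it is completed fails the run):
1. the nozzle cap is pressed right down (at least 8 of its 10 mm) (value of joint pump_cap above 0.008 m), for 0.05 s.
2. the cap is back up (within 2.5 mm), the lid still lying on the worktop (value of joint pump_cap below 0.0025 m and height (world z) of lid below 0.01 m), for 0.05 s.
3. the lid passes over the row of bottles (its middle within 70 mm of y = 0, at least 145 mm up) (height (world z) of lid above 0.145 m and world y of lid between -0.07 and 0.07 m), for 0.02 s.
At the end, for the whole second after the job is handed in: Fingers hold the lid still, no contact with the bath: lower edges 3 to 20 mm above the rim, centre within 8 mm of the opening's, square within 0.10 rad (either way round), level within 0.08 rad; nozzle cap up within 2.5 mm; bottles upright (0.2 rad) (horizontal distance between lid and bath_rim below 0.008 m and z of lid in the frame of bath_rim between 0.003 and 0.02 m and angle between the x axis of lid and the x axis of bath, either way round below 0.1 rad and angle between lid's own z axis and vertical below 0.08 rad and contact force between lid and bath below 0.05 N and contact force between the fingers and lid above 1 N and linear speed of lid below 0.02 m/s and value of joint pump_cap below 0.0025 m and angle between each of bottle_a, bottle_b, bottle_c's own z axis and vertical below 0.2 rad); the arm keeps its last pose, push and grip.
It fails at once if the lid touches the bath (over 0.5 N) (contact force between lid and bath above 0.5 N).
It fails at once if a bottle is knocked: moved over 20 mm or tipped over 0.3 rad (distance of bottle_a from where it was at the start of the episode above 0.02 m or angle between bottle_a's own z axis and vertical above 0.3 rad).
It fails at once if a bottle is knocked: moved over 20 mm or tipped over 0.3 rad (distance of bottle_b from where it was at the start of the episode above 0.02 m or angle between bottle_b's own z axis and vertical above 0.3 rad).
It fails at once if a bottle is knocked: moved over 20 mm or tipped over 0.3 rad (distance of bottle_c from where it was at the start of the episode above 0.02 m or angle between bottle_c's own z axis and vertical above 0.3 rad).
It also fails if it takes over 58 s, if anything falls off the work surface, if the arm or the gripper's body presses on something with over 40 N, if the wrist force passes 120 N, or if a joint passes its speed limit or range.

ROBOT

A 7-joint arm with a two-finger parallel gripper is mounted at the origin on a cart in front of the work surface, level with it; the furniture and walls round the work are solid. World frame = base frame: x ahead of the robot, y to its left, z up, the work surface at z = 0. Lengths are in m, angles in rad, forces in N, time in s.
With the tool pointing down it reaches from about 0.35 to 0.9 m from the base axis. Payload 8.1 kg.
Tool frame: the origin (TCP) lies at the very end of the fingers, on their centre line; the grasp point (between the pads) lies arm.grip_point_offset behind it (arm.grip_point_offset is the distance from the TCP to the grasp point, in m); z points along the fingers, y is the line along which they close (so a half turn about z gives the same grasp; the last joint's range is limited). The gripper opens to 92 mm and grips with 3 to 60 N. Pads are 19 mm wide; open, the fingers measure 130 mm over their backs; the gripper's body (75 mm by 190 mm) begins 47 mm behind the grasp point.
Start: joints at [-1.278, 0.434, 0.025, 1.573, -0.012, 1.134, -0.075], TCP at [0.241, 0.577, 0.197] pointing down, gripper open.
Joint ranges: [-2.62, 2.62], [-0.44, 2.09], [-1.27, 1.32], [0.08, 2.57], [-1.32, 4.46], [0.12, 2], [-2.74, 2.74]. Speed limits (rad/s): [2.22, 2.22, 3.01, 3.01, 3.14, 3.14, 3.14].

INTERFACE

Orientations are given as a rotation vector (axis times angle).
In Python, from cell import arm gives the robot as it stands. The module is installed in compiled form; this text tells all that it offers.
- The arm moves only by the shell command python3 -m creep 'ROWS' [OPENING] [FORCE]. ROWS is JSON, a list of rows, each a list of 6 numbers: the shift along the tool's x, y, z scaled (see below), then the turn, a rotation vector about the tool's x, y, z scaled (see below). A call has 1 to 20 rows; each row shifts and turns the commanded pose from where the row before left it, along the tool's axes as they then stand; what a row does not reach is not made up. The controller multiplies each number of a shift by 0.4 m and each number of a turn by 120 degrees. A row lasts 1/12 s, in which the tool goes at most 41.7 mm and 7.16 degrees, less where a joint would pass 70% of its speed; a pose out of reach is approached as far as the arm can. A call with a number of a shift or a turn outside -1 to 1 is refused whole. A call with a gripper value outside its range is refused whole. OPENING is the closure, from -1 (fully open) to 1 (shut), set as the call begins (- or left out, the last holds). The fingers move at their own pace and stop on an object; FORCE is the grip in N (left out, the last holds). Time passes only in rows, so rows that do not move let the fingers close. It gives the time, the measured TCP pose, the force, the opening and the grip force at its end, in the units of the state.
- arm.observe(): the state, without advancing time (a new reading comes with each control period).
- arm.get_image(name): name is "scene" or "top" or "wrist"; returns a dict with "frame" (480x640x3 uint8, red, green, blue), "intrinsics" (3x3 intrinsics, pixels), "distortion" ([k1, k2, p1, p2, k3] as OpenCV has them; the pictures are not rectified), "rvec" (rotation vector, rad) and "tvec" (3), from world to camera coordinates, as OpenCV has them; the wrist camera has in their place "mount" (4x4, takes a point from camera to tool coordinates, whose origin is the TCP and whose axes are the flange's). Camera axes: x right, y down, z forward; pixel columns grow to the right and rows downward; lengths in m; the calibration is good to about 2 mm. A picture is of the moment at which its call begins: read the wrist's pose just before it. There is no depth.
- arm.sign_off(): hands the job in; it is judged then, once.
The state is a dict: "clock": time; "joints": joint angles; "dq": joint speeds; "joint_efforts": joint torques, N m; "position": TCP position; "ee_rot": TCP orientation; "force": force on the tool from outside, world axes, zero at the start; "ft_torque": the same for the moment, N m; "width": opening from 0.0 (shut) to 1.0 (fully open); "gripper_force": force on a finger pad.
Only numpy, scipy, OpenCV 4.12 (cv2) and the standard library are available. Lean on these libraries where they do the work, as an engineer would, in place of code of your own. Each camera call takes 0.05 s, during which the arm holds its last target. There are 200 camera calls.

## Working session

There is one attempt and no reset: what is moved stays moved. The work goes in short steps, Python scripts to look and compute and a shell command to move; the robot and the scene stay as the last step left them, time stands still between calls to the robot, and variables do not carry over. Pictures are saved under pics/ and viewed, at most 10 in all, crops included, and the job is handed in when it is done.

```bash
mkdir -p pics
python3 - <<'E'
from cell import arm
import cv2
print(arm.observe(), arm.grip_point_offset)
for n in("scene","top"):
    d=arm.get_image(n); cv2.imwrite(f"pics/{n}0.png",d["frame"][:,:,::-1]); print(n,d["rvec"],d["tvec"],d["intrinsics"],d["distortion"])
E
```

```text
{'clock': 0.0, 'joints': array([-1.27757723,  0.43522143,  0.02500696,  1.57411644, -0.01161524,
        1.13402334, -0.07513281]), 'dq': array([ 0.00026548, -0.00123589, -0.00059009, -0.00020564, -0.00019148,
        0.00033883,  0.00167466]), 'joint_efforts': array([ 7.83546857e-04, -6.67857957e+01,  9.85439681e-01, -3.14463401e+01,
       -6.04819693e-02,  4.26864345e-02,  1.39133017e-04]), 'position': array([0.24082593, 0.57610991, 0.19593891]), 'ee_rot': array([-6.17881755e-01, -3.08005353e+00,  2.53489997e-03]), 'force': array([0.61528982, 0.30868161, 0.33391152]), 'ft_torque': array([ 0.01528247, -0.04647753, -0.03703878]), 'gripper_force': 0.0, 'width': 1.0038323444825061} 0.0188
scene [ 2.04743889 -1.06673792  0.53159365] [-0.31354755  0.35451006  1.18275173] [[589.06088223   0.         317.70664781]
 [  0.         589.06088223 241.52739885]
 [  0.           0.           1.        ]] [-0.13922331  0.          0.          0.          0.        ]
top [ 2.29072108 -1.73253372  0.26825243] [-0.16348157  0.5383861   1.07111568] [[507.86802009   0.         317.83543448]
 [  0.         507.86802009 238.04537518]
 [  0.           0.           1.        ]] [0.02885333 0.         0.         0.         0.        ]
```

View pics/scene0.png

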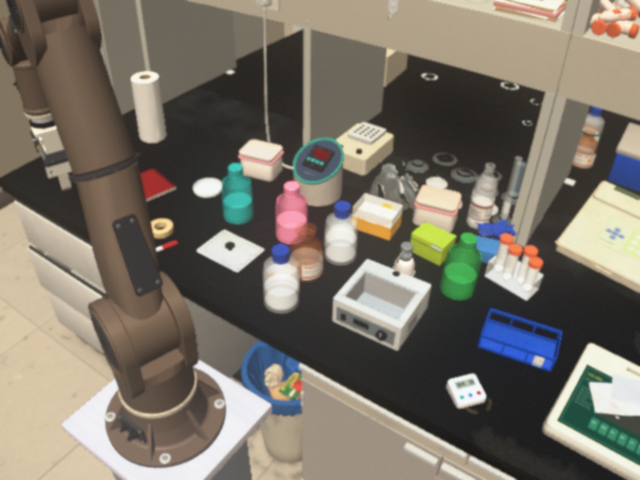

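View pics/top0.png

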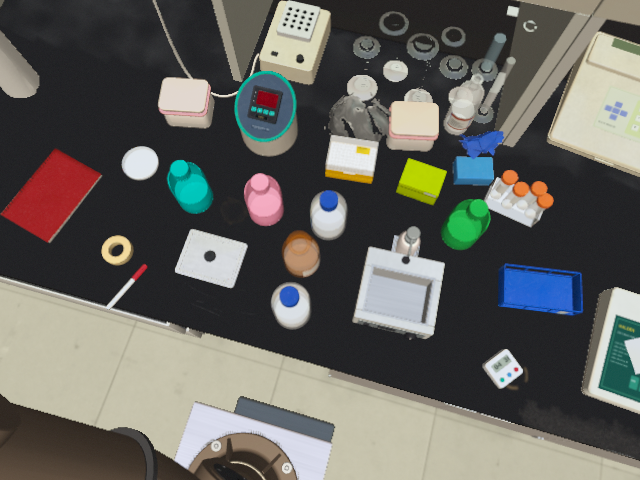

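The scene view has the lid at (230,250), bottles at (282,280), (306,250) and (341,232), and the bath at (382,300) with the dosing bottle at (404,260). In the top view, the lid knob is at (210,256), the bath opening near (397,295) and the cap near (411,233). Next I'll enlarge both to read off features.

```bash
cat > h.py <<'E'
import numpy as np, cv2
from cell import arm
from scipy.spatial.transform import Rotation as R
def cam(n):
    d=arm.get_image(n); return d
def ray(d,uv):
    p=cv2.undistortPoints(np.float64(uv).reshape(-1,1,2),d["intrinsics"],np.float64(d["distortion"])).reshape(-1,2)
    v=np.c_[p,np.ones(len(p))]
    if "mount" in d:
        M=d["T"]@np.array(d["mount"]); return M[:3,3],v@M[:3,:3].T
    Rm=cv2.Rodrigues(np.float64(d["rvec"]))[0]; return -Rm.T@np.ravel(d["tvec"]),v@Rm
def onz(d,uv,z):
    o,v=ray(d,uv); return o+v*((np.asarray(z)-o[2])/v[:,2])[:,None]
def wrist():
    s=arm.observe(); T=np.eye(4); T[:3,:3]=R.from_rotvec(s["ee_rot"]).as_matrix(); T[:3,3]=s["position"]
    d=arm.get_image("wrist"); d["T"]=T; return d
def two(d1,u1,d2,u2):
    o1,a=ray(d1,[u1]);o2,b=ray(d2,[u2]);a=a[0];b=b[0]
    t=np.linalg.lstsq(np.c_[a,-b],o2-o1,rcond=None)[0];p,q=o1+t[0]*a,o2+t[1]*b
    return (p+q)/2,np.linalg.norm(p-q)
E
python3 - <<'E'
from h import *
a=cv2.imread("pics/top0.png");b=cv2.imread("pics/scene0.png")
r=lambda i,x,y,w,h:cv2.resize(i[y:y+h,x:x+w],(400,300),interpolation=cv2.INTER_CUBIC)
cv2.imwrite("pics/c1.png",np.vstack([np.hstack([r(a,335,220,140,105)if 0 else r(a,330,222,160,120),r(a,160,215,120,90)]),np.hstack([r(b,320,235,160,120),r(b,180,210,120,90)])]))
E
```

```text
(no output)
```

View pics/c1.png

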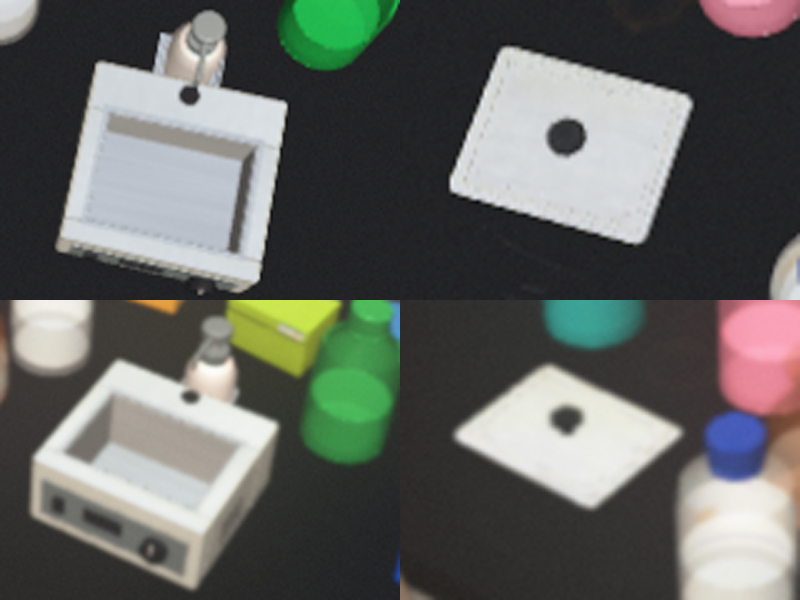

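The crops show the cap disc (top crop at (210,24), scene crop at (218,27)), the bath's outer and opening corners, and the lid outline with its knob. Now to compute positions.

Run:
```python
from h import *
np.set_printoptions(precision=4,suppress=True)
t=cam("top");s=cam("scene")
A=lambda p:np.float64(p)/2.5-.3+[330,222]
B=lambda p:np.float64(p)/2.5-.3+[320,235]
print("house top",onz(t,A([[97,62],[287,101],[259,275],[62,240]]),.085))
print("open top",onz(t,A([[108,112],[255,147],[238,252],[84,217]]),.085))
print("house sc",onz(s,B([[120,60],[278,125],[200,245],[33,157]]),.085))
ct=A([[210,24]]);cs=B([[218,26]])
print("cap",onz(t,ct,.142),onz(s,cs,.142),two(t,ct[0],s,cs[0]))
for d,x,y,w,h in((t,165,220,90,75),(s,190,222,80,55)):
    f=d["frame"][y:y+h,x:x+w]; m=(f.min(2)>120).astype(np.uint8)
    n,l,st,c=cv2.connectedComponentsWithStats(m);k=1+st[1:,4].argmax()
    cn=max(cv2.findContours((l==k).astype(np.uint8),0,1)[0],key=cv2.contourArea).reshape(-1,2)+[x,y]
    P=onz(d,cn,.011)[:,:2]; r=cv2.minAreaRect((P*1e3).astype(np.float32)); print("lid",r)
    hole=((f.max(2)<90)&(cv2.drawContours(np.zeros(m.shape,np.uint8),[cn-[x,y]],-1,1,-1)>0)).astype(np.uint8)
    n,l,st,c=cv2.connectedComponentsWithStats(hole);k=1+st[1:,4].argmax();print("knob",c[k]+[x,y],st[k],onz(d,[c[k]+[x,y]],.028))
# bottles
for d,n in((t,"t"),(s,"s")):
    hsv=cv2.cvtColor(d["frame"],cv2.COLOR_RGB2HSV);m=cv2.inRange(hsv,(108,120,50),(128,255,255))
    nn,l,st,c=cv2.connectedComponentsWithStats(m)
    for k in range(1,nn):
        if 30<st[k,4]<800: print(n,c[k],st[k,4],onz(d,[c[k]],.16))
    print(n,"brown",onz(d,[[303,241] if n=="t" else [308,232]],.146))
```

```text
house top [[ 0.5744 -0.1266  0.085 ]
 [ 0.585  -0.2987  0.085 ]
 [ 0.4268 -0.3062  0.085 ]
 [ 0.4097 -0.1366  0.085 ]]
open top [[ 0.5317 -0.1474  0.085 ]
 [ 0.5359 -0.2799  0.085 ]
 [ 0.4411 -0.2849  0.085 ]
 [ 0.4343 -0.15    0.085 ]]
house sc [[ 0.5767 -0.1317  0.085 ]
 [ 0.5828 -0.3014  0.085 ]
 [ 0.4067 -0.3131  0.085 ]
 [ 0.4136 -0.1365  0.085 ]]
cap [[ 0.6158 -0.2117  0.142 ]] [[ 0.6147 -0.2132  0.142 ]] (array([ 0.6168, -0.2121,  0.14  ]), np.float64(0.0005285449159748005))
lid ((468.8335876464844, 230.00204467773438), (149.64813232421875, 115.71585845947266), 89.78164672851562)
knob [209.6163 255.5349] [40 31 11 10 86] [[0.4691 0.2298 0.028 ]]
lid ((469.70947265625, 228.74798583984375), (153.1728973388672, 119.9541244506836), 89.8245849609375)
knob [229.4571 245.4   ] [36 21  8  7 35] [[0.4676 0.2264 0.028 ]]
t [481.683 142.821] 754 [[ 0.8555 -0.3107  0.16  ]]
t [328.4502 200.0611] 311 [[ 0.6291 -0.0164  0.16  ]]
t [288.9968 296.2405] 316 [[0.4027 0.0046 0.16  ]]
t brown [[0.5285 0.0123 0.146 ]]
s [595.5763 110.9322] 59 [[ 1.642  -0.4216  0.16  ]]
s [341.774  208.5577] 208 [[ 0.6268 -0.02    0.16  ]]
s [495.1979 228.6781] 379 [[ 0.779  -0.3706  0.16  ]]
s [279.9811 252.6742] 264 [[0.3995 0.0017 0.16  ]]
s [256.0685 366.1438] 146 [[ 0.1129 -0.1603  0.16  ]]
s [292.6364 365.1   ] 110 [[ 0.1545 -0.2141  0.16  ]]
s [284.5339 408.7881] 118 [[ 0.0677 -0.2601  0.16  ]]
s brown [[0.5139 0.004  0.146 ]]
```

```bash
python3 -m creep '[[0,0,-0.065,0,0,-0.0473],[0,0,-0.065,0,0,-0.0473],[0,0,-0.065,0,0,-0.0473],[0,0,-0.065,0,0,-0.0473]]' 1 10; python3 -m creep '[[-0.033,-0.089,0,0,0,0],[-0.033,-0.089,0,0,0,0],[-0.033,-0.089,0,0,0,0],[-0.033,-0.089,0,0,0,0],[-0.033,-0.089,0,0,0,0],[-0.033,-0.089,0,0,0,0],[-0.033,-0.089,0,0,0,0],[-0.033,-0.089,0,0,0,0],[-0.033,-0.089,0,0,0,0],[-0.033,-0.089,0,0,0,0],[0,0,0,0,0,0]]'
```

```text
clock: 0.53
position: [0.2409, 0.5764, 0.3017]
ee_rot: [0.008, -3.142, 0.001]
force: [0.1, 0.2, 0.5]
width: 0.76
gripper_force: 0.0
clock: 1.45
position: [0.3757, 0.2134, 0.3011]
ee_rot: [0.014, 3.14, -0.003]
force: [0.6, 0.9, -0.5]
width: 0.007
gripper_force: 0.0
```

```bash
python3 - <<'E'
from h import *
d=wrist();cv2.imwrite("pics/w1.png",d["frame"][:,:,::-1]);print(d["mount"],d["intrinsics"],d["distortion"],arm.observe()["joints"])
E
python3 -m creep '[[-0.033,-0.089,0,0,0,0],[-0.033,-0.089,0,0,0,0],[-0.033,-0.089,0,0,0,0],[-0.033,-0.089,0,0,0,0],[-0.033,-0.089,0,0,0,0],[-0.033,-0.089,0,0,0,0],[-0.033,-0.089,0,0,0,0],[-0.033,-0.089,0,0,0,0],[-0.033,-0.089,0,0,0,0],[-0.033,-0.089,0,0,0,0],[-0.033,-0.089,0,0,0,0],[-0.033,-0.089,0,0,0,0],[0,0,0,0,0,0],[0,0,0,0,0,0]]'
python3 - <<'E'
from h import *
d=wrist();cv2.imwrite("pics/w2.png",d["frame"][:,:,::-1]);import pickle;pickle.dump(d,open("w2.pkl","wb"))
a=cv2.imread("pics/w1.png");b=cv2.imread("pics/w2.png");cv2.imwrite("pics/w12.png",np.vstack([cv2.resize(a,(400,300)),cv2.resize(b,(400,300))]));print(arm.observe()["joints"])
E
```

```text
[[-1.52920267e-03 -9.65822563e-01 -2.59199610e-01  7.07523945e-02]
 [ 9.99998114e-01 -1.16666144e-03 -1.55251717e-03  1.79832367e-04]
 [ 1.19705792e-03 -2.59201496e-01  9.65822526e-01 -1.87985988e-01]
 [ 0.00000000e+00  0.00000000e+00  0.00000000e+00  1.00000000e+00]] [[349.48827104   0.         320.61543233]
 [  0.         349.48827104 242.50377346]
 [  0.           0.           1.        ]] [0.02202451 0.         0.         0.         0.        ] [-0.78989991  0.02938138  0.14567696  1.84588377 -0.00390878  1.266145
  0.92121922]
clock: 2.67
position: [0.532, -0.2078, 0.2999]
ee_rot: [-0.004, -3.14, 0.001]
force: [-0.9, 1.1, -1.4]
width: 0.002
gripper_force: 0.0
[-0.15539097  0.29602443  0.58282272  1.57937159 -0.1665134   1.31752409
  2.02027972]
```

View pics/w2.png

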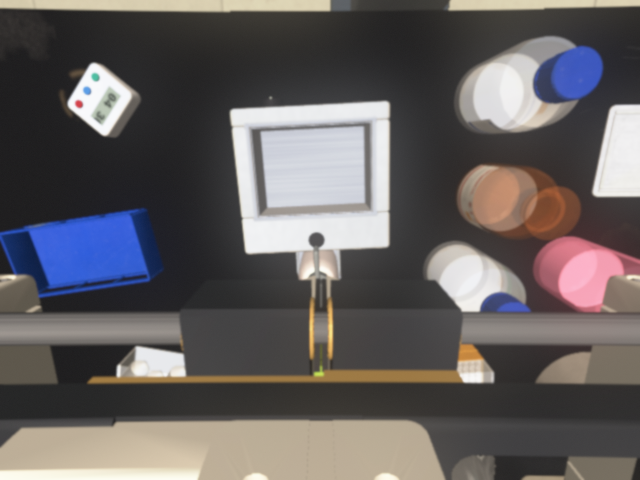

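Wrist view: bath outline has corners near (231,110), (389,101), (389,246) and (246,252), with the dosing bottle's spout running down at (317,270). I'll fit its outline edges.

Run:
```python
from h import *
import pickle
d=pickle.load(open("w2.pkl","rb"));f=d["frame"]
P=onz(d,[[231,110],[389,101],[389,246],[246,252]],.085)[:,:2];print(P,P.mean(0))
m=(f.min(2)>110).astype(np.uint8);m[250:]=0;m[:,:220]=0;m[:,400:]=0
c=max(cv2.findContours(m,0,1)[0],key=cv2.contourArea).reshape(-1,2)
def line(sel):
    Q=onz(d,c[sel],.085)[:,:2].astype(np.float32);v=cv2.fitLine(Q,cv2.DIST_HUBER,0,.001,.001).ravel();return v
x,y=c.T
for n,s in dict(right=(x<245)&(y>125)&(y<230),left=(x>380)&(y>125)&(y<230),front=(y<115)&(x>245)&(x<375),back=(y>238)&(x>255)&(x<380)&(abs(x-317)>30)).items():
    v=line(s);print(n,s.sum(),v,np.degrees(np.arctan2(v[1],v[0])))
print("open",onz(d,[[247,124],[371,119],[370,212],[259,217]],.085)[:,:2])
```

```text
[[ 0.42065375 -0.30465554]
 [ 0.41228983 -0.13450882]
 [ 0.57371154 -0.1267749 ]
 [ 0.58058426 -0.29819331]] [ 0.49680984 -0.21603314]
right 104 [ 0.9990564   0.04343154  0.49313366 -0.3033193 ] 2.4892263
left 104 [ 0.99885845  0.04776771  0.4948598  -0.1304889 ] 2.73793
front 129 [ 0.04409238 -0.99902743  0.41511017 -0.21934104] -87.47287
back 63 [ 0.00642231 -0.9999794   0.576611   -0.22164351] -89.63202
open [[ 0.43494444 -0.28828567]
 [ 0.43031983 -0.15314452]
 [ 0.53250898 -0.15079172]
 [ 0.53794751 -0.28046762]]
```

```bash
python3 -m creep '[[-0.068,-0.003,0,0,0,0],[-0.068,-0.004,0,0,0,0],[-0.068,-0.003,0,0,0,0],[0,0,0.09,0,0,0],[0,0,0.09,0,0,0],[0,0,0.09,0,0,0],[0,0,0.07,0,0,0],[0,0,0.02,0,0,0],[0,0,0,0,0,0],[0,0,0,0,0,0],[0,0,0,0,0,0]]'
python3 - <<'E'
from h import *
d=wrist();a=d["frame"][:,:,::-1];t=cam("top")["frame"][190:280,340:460,::-1];s=cam("scene")["frame"][190:280,350:470,::-1]
z=lambda i:cv2.resize(i,(400,300),interpolation=cv2.INTER_CUBIC)
cv2.imwrite("pics/p1.png",np.vstack([np.hstack([z(t),z(s)]),np.hstack([z(a),z(a[180:360,200:440])])]))
E
```

```text
clock: 3.63
position: [0.6148, -0.2103, 0.1591]
ee_rot: [-0.002, 3.138, -0.001]
force: [-0.2, 0.3, 0.9]
width: 0.007
gripper_force: 0.0
```

View pics/p1.png

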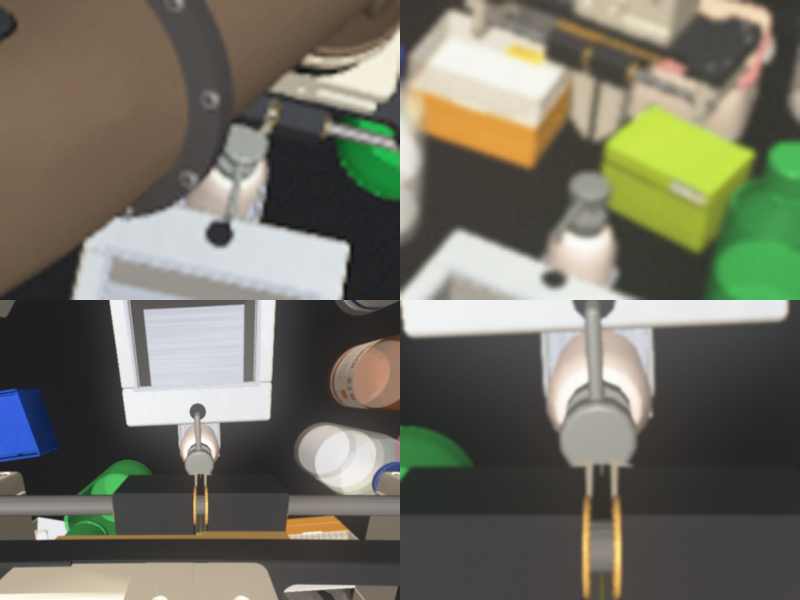

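Fingertips are just above and slightly behind the cap, whose disc is at wrist pixel (319,258). I'll check where the cap lies relative to the TCP.

Run:
```python
from h import *
d=wrist();p=arm.observe();print(p["position"])
f=d["frame"];z0=f[225:275,290:350].astype(int)
M=np.linalg.inv(np.array(d["mount"]))
for q in([0,0,0],[0,0,.017]):
    c=M@np.r_[q,1];u=d["intrinsics"]@(c[:3]/c[2]);print("proj",u)
print(onz(d,[[319,258],[319,242],[319,275],[295,255],[341,255]],.142))
for n in range(222,290,3): print(n,f[n,319],f[n,310])
t=cam("top");print(onz(t,[[412.6,232.3]],.142))
```

```text
[ 0.61408008 -0.2105902   0.15824549]
proj [320.86522731 276.78494607   1.        ]
proj [320.87884872 267.0641448    1.        ]
[[ 0.60836333 -0.21175195  0.142     ]
 [ 0.59819848 -0.21172991  0.142     ]
 [ 0.61944438 -0.21177588  0.142     ]
 [ 0.60643059 -0.2264336   0.142     ]
 [ 0.60644353 -0.19828808  0.142     ]]
222 [157 155 148] [250 245 235]
225 [158 157 150] [253 252 248]
228 [159 157 150] [253 253 249]
231 [160 158 151] [204 203 189]
234 [161 158 151] [131 129 123]
237 [162 161 152] [174 172 163]
240 [145 144 136] [135 134 127]
243 [161 159 151] [124 122 116]
246 [201 198 187] [173 171 162]
249 [171 169 161] [180 178 169]
252 [170 168 160] [171 170 161]
255 [169 167 159] [170 168 160]
258 [169 167 159] [170 167 158]
261 [167 166 157] [168 167 158]
264 [166 164 156] [168 165 157]
267 [167 165 156] [167 166 157]
270 [165 164 155] [166 164 156]
273 [164 162 154] [165 164 155]
276 [163 161 153] [173 166 151]
279 [91 88 83] [148 137 120]
282 [73 70 65] [82 77 70]
285 [67 64 59] [80 75 67]
288 [57 52 48] [73 69 62]
[[ 0.61295348 -0.20992244  0.142     ]]
```

```bash
python3 -m creep '[[0,0,0.02,0,0,0],[0,0,0.015,0,0,0],[0,0,0.01,0,0,0],[0,0,0.005,0,0,0],[0,0,0,0,0,0],[0,0,0,0,0,0]]'
```

```text
clock: 4.38
position: [0.6132, -0.2104, 0.1365]
ee_rot: [0.0, -3.141, -0.0]
force: [-0.2, 0.5, -0.4]
width: 0.001
gripper_force: 0.0
```

```bash
python3 -m creep '[[0,0,0.005,0,0,0],[0,0,0.005,0,0,0],[0,0,0,0,0,0],[0,0,0,0,0,0]]'
python3 - <<'E'
from h import *
print(arm.observe()["force"])
s=cam("scene")["frame"][205:265,370:450,::-1];a=wrist()["frame"][200:320,240:400,::-1]
z=lambda i:cv2.resize(i,(400,300),interpolation=cv2.INTER_CUBIC)
cv2.imwrite("pics/p2.png",np.hstack([z(s),z(a)]))
E
```

```text
clock: 4.72
position: [0.6132, -0.2104, 0.1327]
ee_rot: [0.001, -3.141, -0.0]
force: [0.8, -1.3, -0.9]
width: 0.006
gripper_force: 0.0
[ 0.83158054 -1.26405414 -0.93300385]
```

View pics/p2.png

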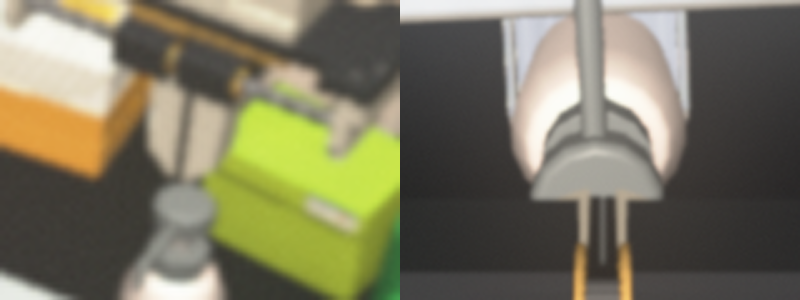

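The cap (scene crop (185,200)) appears centred under the fingertips in the wrist crop, yet not clearly lowered. I'll check the TCP's projection in the scene image.

Run:
```python
from h import *
s=cam("scene");o=arm.observe();print(o["position"],o["force"])
pr=lambda P:cv2.projectPoints(np.float64(P),np.float64(s["rvec"]),np.float64(s["tvec"]),s["intrinsics"],np.float64(s["distortion"]))[0].reshape(-1,2)
p=o["position"];x,y=p[:2]
print(pr([p,[x,y,.142],[x,y,.132],[x-.015,y,.142],[x+.015,y,.142],[x,y,.1]]))
f=s["frame"]
for r in range(232,262): print(r,f[r,404:412:2].tolist())
```

```text
[ 0.61336306 -0.21042862  0.13284482] [ 0.3178097  -0.24204931  0.08774398]
[[405.17097455 247.90400862]
 [405.60077101 244.94755612]
 [405.13145873 248.17560665]
 [402.64675439 248.21214858]
 [408.51156814 241.72916584]
 [403.6525692  258.31371309]]
232 [[195, 182, 158], [128, 120, 105], [183, 171, 149], [206, 190, 166]]
233 [[191, 179, 155], [122, 116, 101], [184, 171, 150], [205, 190, 166]]
234 [[186, 174, 152], [121, 113, 100], [188, 175, 153], [205, 191, 166]]
235 [[184, 171, 150], [125, 117, 103], [193, 179, 156], [204, 191, 166]]
236 [[180, 168, 146], [128, 120, 105], [196, 182, 159], [205, 191, 166]]
237 [[173, 161, 141], [135, 126, 109], [199, 186, 163], [204, 191, 166]]
238 [[162, 151, 132], [139, 129, 113], [201, 186, 163], [200, 189, 160]]
239 [[141, 132, 115], [136, 127, 111], [187, 176, 152], [182, 174, 138]]
240 [[103, 99, 86], [126, 118, 104], [154, 144, 126], [147, 147, 100]]
241 [[99, 98, 90], [121, 118, 108], [125, 121, 109], [125, 131, 78]]
242 [[130, 130, 123], [140, 140, 132], [137, 138, 128], [134, 139, 97]]
243 [[149, 150, 141], [152, 153, 145], [151, 151, 144
[... 633 characters left out ...]
25, 117], [121, 121, 115], [115, 117, 108]]
253 [[139, 136, 128], [142, 138, 128], [133, 132, 125], [133, 134, 126]]
254 [[149, 145, 137], [155, 152, 142], [146, 145, 137], [142, 144, 136]]
255 [[155, 154, 146], [158, 156, 146], [152, 153, 144], [143, 144, 137]]
256 [[152, 154, 145], [155, 155, 147], [153, 154, 145], [136, 136, 129]]
257 [[144, 145, 137], [145, 146, 138], [143, 144, 136], [130, 129, 120]]
258 [[127, 127, 120], [126, 127, 119], [125, 126, 119], [143, 137, 127]]
259 [[119, 119, 113], [119, 119, 113], [118, 119, 111], [177, 166, 153]]
260 [[139, 140, 133], [130, 132, 124], [148, 146, 137], [222, 209, 193]]
261 [[202, 205, 195], [190, 191, 182], [214, 212, 198], [244, 237, 226]]
```

Run:
```python
from h import *
s=cam("scene");t=cam("top")
print(two(t,[421.6,228.4],s,[409.4,230.5]))
pt=lambda P,s:cv2.projectPoints(np.float64(P),np.float64(s["rvec"]),np.float64(s["tvec"]),s["intrinsics"],np.float64(s["distortion"]))[0].reshape(-1,2)
P=[[.6148,-.2103,z] for z in(.159,.18,.2)];print(pt(P,t),pt(P,s))
z=lambda i:cv2.resize(i,(400,300),interpolation=cv2.INTER_CUBIC)
w=wrist()["frame"][:,:,::-1]
a=t["frame"][200:260,380:460,::-1];b=s["frame"][205:265,370:450,::-1]
cv2.imwrite("pics/p3.png",np.vstack([np.hstack([z(a),z(b)]),np.hstack([z(w[240:360,240:400]),z(w)])]))
```

```text
(array([ 0.60474193, -0.21978972,  0.19590487]), np.float64(0.0030868448987105557))
[[414.31954133 228.98478636]
 [416.05951548 225.68637237]
 [417.77887361 222.42756747]] [[406.64066208 239.06428782]
 [407.65125185 232.08670342]
 [408.62822011 225.31767524]]
```

View pics/p3.png

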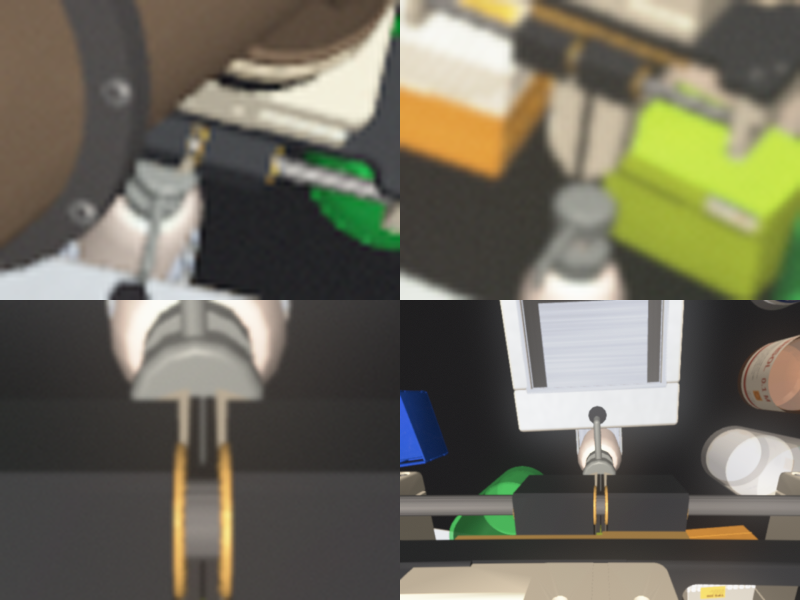

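Both views show the fingertips ending roughly at or behind the cap's rear edge, with the cap still up, so the real tips are higher than (or behind) the reported TCP. I'll creep down watching force.

```bash
python3 -m creep '[[0,0,0.005,0,0,0],[0,0,0.005,0,0,0],[0,0,0,0,0,0],[0,0,0,0,0,0]]';python3 -m creep '[[0,0,0.005,0,0,0],[0,0,0.005,0,0,0],[0,0,0,0,0,0],[0,0,0,0,0,0]]'
python3 - <<'E'
from h import *
s=cam("scene");t=cam("top")
z=lambda i:cv2.resize(i,(400,300),interpolation=cv2.INTER_CUBIC)
a=t["frame"][200:260,380:460,::-1];b=s["frame"][205:265,370:450,::-1]
w=wrist()["frame"][:,:,::-1]
cv2.imwrite("pics/p4.png",np.hstack([z(a),z(b)]))
c=cv2.imread("pics/p3.png")[:300,400:];dd=np.abs(c.astype(int)-z(b)).sum(2)
print([int(dd[150:,x:x+40].mean()) for x in range(0,400,40)])
E
```

```text
clock: 5.35
position: [0.6132, -0.2103, 0.1285]
ee_rot: [0.001, -3.141, -0.0]
force: [0.3, -0.4, 0.4]
width: 0.008
gripper_force: 0.0
clock: 5.68
position: [0.6132, -0.2103, 0.1245]
ee_rot: [0.001, -3.141, -0.0]
force: [-1.1, 0.4, 0.3]
width: 0.004
gripper_force: 0.0
[2, 3, 3, 16, 20, 11, 2, 2, 12, 2]
```

View pics/p4.png

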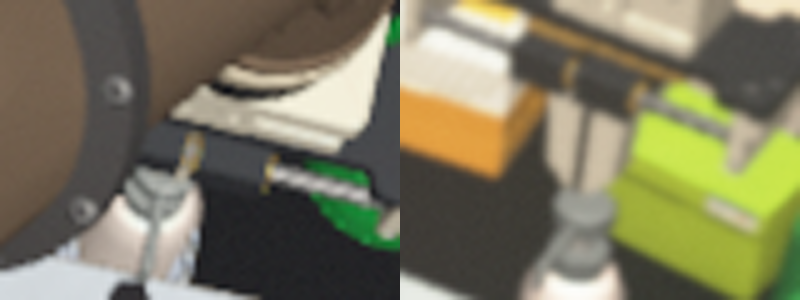

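The cap is now visibly lower in the scene crop (its collar gap closed up), so pressing has begun. I'll continue to the stop.

```bash
cat > cap.py <<'E'
from h import *
ff=[]
for i in range(3):
    s=cam("scene");ff.append(arm.observe()["force"])
g=s["frame"][:,:,1].astype(int)
print(np.mean(ff,0).round(2),g[236:262,406].tolist())
E
python3 cap.py; python3 -m creep '[[0,0,0.005,0,0,0],[0,0,0.005,0,0,0],[0,0,0,0,0,0],[0,0,0,0,0,0]]'; python3 cap.py;python3 -m creep '[[0,0,0.005,0,0,0],[0,0,0,0,0,0],[0,0,0,0,0,0]]'; python3 cap.py
```

```text
[ 0.18 -0.17  0.15] [121, 128, 130, 132, 134, 142, 150, 153, 156, 157, 158, 162, 168, 155, 135, 122, 126, 140, 151, 157, 155, 146, 127, 119, 133, 193]
clock: 6.32
position: [0.6131, -0.2103, 0.1205]
ee_rot: [0.001, -3.141, -0.0]
force: [0.1, -0.7, 0.3]
width: 0.0
gripper_force: 0.0
[-0.2   0.06  0.58] [119, 126, 131, 132, 136, 141, 150, 157, 163, 161, 158, 163, 167, 155, 133, 122, 125, 139, 151, 156, 154, 145, 129, 120, 132, 193]
clock: 6.72
position: [0.6132, -0.2103, 0.1186]
ee_rot: [0.001, -3.141, -0.0]
force: [0.2, 0.7, -0.0]
width: 0.003
gripper_force: 0.0
[ 0.59  0.14 -0.08] [119, 126, 129, 132, 135, 142, 150, 157, 165, 167, 163, 163, 167, 155, 135, 121, 125, 139, 152, 156, 155, 145, 128, 120, 133, 193]
```

The cap's edge profile has in fact not moved at all, while the fingers keep approaching it from above. So the tips sit ~25 mm above the reported TCP, and I'll keep going in small steps.

```bash
python3 -m creep '[[0,0,0.005,0,0,0],[0,0,0.005,0,0,0],[0,0,0,0,0,0],[0,0,0,0,0,0]]'; python3 cap.py; python3 -m creep '[[0,0,0.005,0,0,0],[0,0,0.005,0,0,0],[0,0,0,0,0,0],[0,0,0,0,0,0]]'; python3 cap.py
```

```text
clock: 7.2
position: [0.6131, -0.2103, 0.1145]
ee_rot: [0.001, -3.141, -0.0]
force: [-0.5, 0.3, -0.0]
width: 0.006
gripper_force: 0.0
[ 0.68 -0.44  0.22] [119, 126, 132, 131, 134, 141, 149, 156, 165, 170, 170, 169, 167, 155, 133, 121, 124, 137, 153, 155, 155, 145, 129, 119, 132, 191]
clock: 7.68
position: [0.6135, -0.2105, 0.1108]
ee_rot: [-0.001, 3.141, -0.0]
force: [-0.3, -0.2, 1.4]
width: 0.005
gripper_force: 0.9
[ 0.27 -0.02  1.12] [120, 125, 128, 130, 133, 141, 150, 157, 165, 169, 170, 171, 174, 169, 144, 122, 117, 125, 146, 154, 156, 146, 128, 117, 133, 192]
```

```bash
python3 -m creep '[[0,0,0.005,0,0,0],[0,0,0.005,0,0,0],[0,0,0.005,0,0,0],[0,0,0,0,0,0]]'; python3 cap.py; python3 -m creep '[[0,0,0.005,0,0,0],[0,0,0,0,0,0],[0,0,0,0,0,0]]'; python3 cap.py
```

```text
clock: 8.17
position: [0.6135, -0.2105, 0.1046]
ee_rot: [-0.001, 3.141, -0.0]
force: [0.4, -0.1, 6.3]
width: 0.004
gripper_force: 2.3
[ 1.11 -0.46  4.66] [120, 126, 128, 131, 135, 141, 149, 158, 165, 169, 172, 175, 176, 175, 176, 172, 144, 122, 116, 126, 144, 145, 128, 119, 132, 192]
clock: 8.57
position: [0.6135, -0.2105, 0.1029]
ee_rot: [-0.001, 3.141, -0.0]
force: [0.1, -0.8, 4.4]
width: 0.004
gripper_force: 2.7
[ 0.63 -0.39  5.66] [119, 124, 130, 131, 135, 142, 150, 156, 166, 169, 171, 172, 176, 176, 173, 169, 156, 131, 119, 123, 135, 139, 128, 119, 133, 191]
```

Force is 5.7 N, so nearly at the stop. One or two more millimetres.

```bash
python3 -m creep '[[0,0,0.004,0,0,0],[0,0,0,0,0,0],[0,0,0,0,0,0]]'; python3 cap.py; python3 -m creep '[[0,0,0.003,0,0,0],[0,0,0,0,0,0],[0,0,0,0,0,0]]'; python3 cap.py
```

```text
clock: 8.97
position: [0.6136, -0.2105, 0.1022]
ee_rot: [-0.001, 3.141, 0.0]
force: [-0.7, 1.0, 13.1]
width: 0.005
gripper_force: 6.4
[-2.3   1.   12.49] [122, 126, 128, 132, 135, 142, 149, 158, 165, 169, 170, 173, 176, 178, 175, 170, 166, 139, 121, 121, 127, 136, 126, 119, 134, 192]
clock: 9.37
position: [0.6136, -0.2105, 0.1021]
ee_rot: [-0.001, 3.14, 0.001]
force: [-5.8, 3.0, 21.0]
width: 0.008
gripper_force: 10.7
[-5.86  2.53 21.47] [119, 120, 125, 131, 136, 141, 150, 157, 166, 171, 171, 172, 176, 178, 174, 171, 165, 140, 121, 121, 130, 136, 127, 118, 132, 191]
```

```bash
python3 -m creep '[[0,0,-0.03,0,0,0],[0,0,-0.09,0,0,0],[0,0,-0.1,0,0,0],[0,0,-0.1,0,0,0],[0,0,-0.1,0,0,0],[0,0,-0.08,0,0,0],[0,0,0,0,0,0]]'; python3 cap.py; python3 -m creep '[[0.03,0.092,0,0,0,0],[0.03,0.092,0,0,0,0],[0.03,0.092,0,0,0,0],[0.03,0.092,0,0,0,0],[0.03,0.092,0,0,0,0],[0.03,0.092,0,0,0,0],[0.03,0.092,0,0,0,0],[0.03,0.092,0,0,0,0],[0.03,0.092,0,0,0,0],[0.03,0.092,0,0,0,0],[0.03,0.092,0,0,0,0],[0.03,0.092,0,0,0,0],[0,0,0,0,0,0],[0,0,0,0,0,0],[0,0,0,0,0,0]]' -1 10
python3 - <<'E'
from h import *
d=wrist();print(arm.observe()["width"]);cv2.imwrite("pics/w3.png",d["frame"][:,:,::-1])
E
```

```text
clock: 10.1
position: [0.6152, -0.2118, 0.307]
ee_rot: [-0.0, 3.133, -0.004]
force: [-0.7, -0.8, 0.3]
width: 0.005
gripper_force: 0.0
[ 0.25 -0.27 -0.32] [62, 61, 61, 60, 67, 99, 136, 153, 158, 157, 158, 162, 167, 155, 134, 123, 124, 139, 152, 157, 156, 147, 128, 119, 132, 192]
clock: 11.5
position: [0.4685, 0.2303, 0.2985]
ee_rot: [0.001, -3.139, 0.004]
force: [0.0, -0.9, -0.0]
width: 0.991
gripper_force: 0.0
0.99734453968311
```

View pics/w3.png

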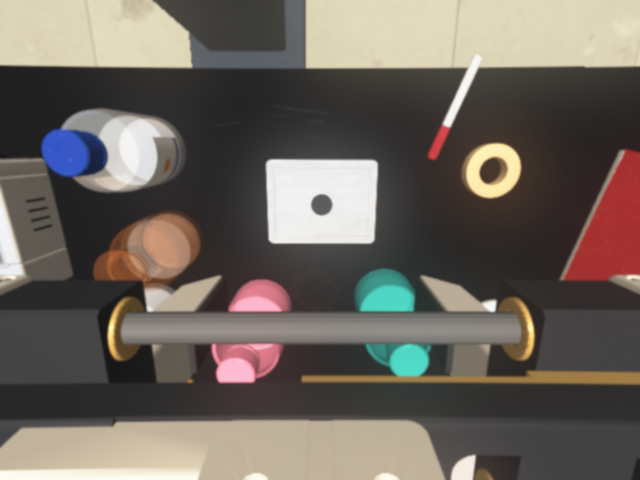

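The cap is back up. The open fingertips at (222,278) and (422,278) confirm the tips are nearer than the reported TCP. The lid spans (267..378,160..244) with its knob at (322,205).

Run:
```python
from h import *
d=wrist();t=cam("top");print(arm.observe()["position"])
f=d["frame"];g=f[150:255,255:390];m=(g.min(2)>120).astype(np.uint8)
cn=max(cv2.findContours(m,0,1)[0],key=cv2.contourArea).reshape(-1,2)
P=onz(d,cn+[255,150],.011)[:,:2]*1e3;print(cv2.minAreaRect(P.astype(np.float32)))
k=((g.max(2)<90)&(cv2.drawContours(m*0,[cn.reshape(-1,1,2)],-1,1,-1)>0)).astype(np.uint8)
n,l,st,c=cv2.connectedComponentsWithStats(k);i=1+st[1:,4].argmax();print(st[i],onz(d,[c[i]+[255,150]],.03))
print("pink,turq",onz(t,[[260,181],[179,168]],.165))
```

```text
[0.46946286 0.22948111 0.29949618]
((468.6400451660156, 230.00839233398438), (150.0198516845703, 115.1004409790039), 89.77906036376953)Traceback (most recent call last):
  File "<stdin>", line 7, in <module>
ValueError: attempt to get argmax of an empty sequence
```

```bash
python3 -m creep '[[0,0,0.1,0,0,0],[0,0,0.1,0,0,0],[0,0,0.1,0,0,0],[0,0,0.1,0,0,0],[0,0,0.1,0,0,0],[0,0,0.1,0,0,0],[0,0,0.09,0,0,0],[0,0,0.03,0,0,0],[0,0,0,0,0,0],[0,0,0,0,0,0],[0,0,0,0,0,0]]'; python3 -m creep '[[0,0,0.02,0,0,0],[0,0,0.015,0,0,0],[0,0,0.01,0,0,0],[0,0,0,0,0,0],[0,0,0,0,0,0],[0,0,0,0,0,0]]'
python3 - <<'E'
from h import *
d=wrist();print(arm.observe()["position"]);w=d["frame"][:,:,::-1];s=cam("scene")["frame"][190:280,170:290,::-1]
cv2.imwrite("pics/g1.png",np.hstack([cv2.resize(w,(400,300)),cv2.resize(s,(400,300),interpolation=2)]))
E
```

```text
clock: 12.57
position: [0.4704, 0.231, 0.0132]
ee_rot: [0.001, 3.14, 0.001]
force: [-0.7, -0.5, 0.1]
width: 1.001
gripper_force: 0.0
clock: 13.07
position: [0.4692, 0.2312, -0.0059]
ee_rot: [-0.001, 3.141, 0.0]
force: [-1.0, -0.2, -0.8]
width: 1.002
gripper_force: 0.0
[ 0.46927096  0.23126252 -0.00588193]
```

View pics/g1.png

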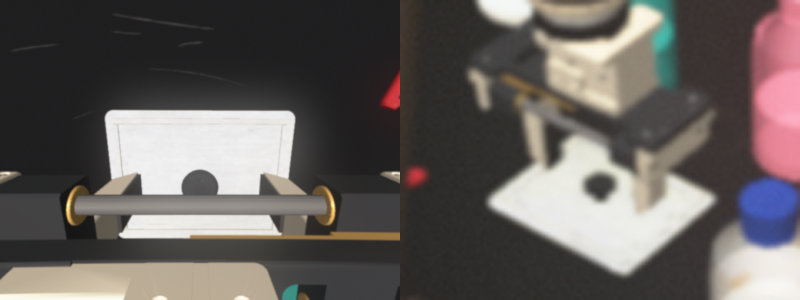

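The fingers straddle the knob symmetrically (knob at wrist (320,296)) and haven't touched the plate. Go 9 mm further and close.

```bash
python3 -m creep '[[0,0,0.01,0,0,0],[0,0,0.007,0,0,0],[0,0,0.005,0,0,0],[0,0,0,0,0,0],[0,0,0,0,0,0],[0,0,0,0,0,0]]'; python3 -m creep '[[0,0,0,0,0,0],[0,0,0,0,0,0],[0,0,0,0,0,0],[0,0,0,0,0,0],[0,0,0,0,0,0],[0,0,0,0,0,0],[0,0,0,0,0,0],[0,0,0,0,0,0],[0,0,0,0,0,0],[0,0,0,0,0,0]]' 1 30
```

```text
clock: 13.67
position: [0.4691, 0.2311, -0.0149]
ee_rot: [0.001, -3.142, 0.0]
force: [-0.2, 0.3, 0.2]
width: 0.997
gripper_force: 0.0
clock: 14.5
position: [0.4691, 0.2312, -0.0149]
ee_rot: [-0.001, 3.142, -0.0]
force: [0.2, -0.2, 0.2]
width: 0.327
gripper_force: 0.0
```

```bash
python3 -m creep '[[0,0,0,0,0,0],[0,0,0,0,0,0],[0,0,0,0,0,0],[0,0,0,0,0,0],[0,0,0,0,0,0],[0,0,0,0,0,0]]'; python3 -m creep '[[0,0,-0.01,0,0,0],[0,0,-0.01,0,0,0],[0,0,-0.02,0,0,0],[0,0,0,0,0,0],[0,0,0,0,0,0],[0,0,0,0,0,0]]'
```

```text
clock: 15.0
position: [0.4691, 0.2311, -0.0149]
ee_rot: [0.0, -3.142, 0.0]
force: [0.6, -0.6, 0.9]
width: 0.271
gripper_force: 30.0
clock: 15.5
position: [0.4692, 0.2314, 0.0014]
ee_rot: [-0.001, 3.141, 0.001]
force: [-0.3, -0.5, -1.6]
width: 0.275
gripper_force: 30.0
```

```bash
python3 -m creep '[[0,0,-0.03,0,0,0],[0,0,-0.06,0,0,0],[0,0,-0.065,0,0,0],[0,0,-0.065,0,0,0],[0,0,-0.065,0,0,0],[0,0,-0.065,0,0,0],[0,0,-0.065,0,0,0],[0,0,-0.065,0,0,0],[0,0,-0.04,0,0,0],[0,0,-0.02,0,0,0],[0,0,0,0,0,0],[0,0,0,0,0,0],[0,0,0,0,0,0]]'
cat > lid.py <<'E'
from h import *
d=wrist();p=arm.observe();z=p["position"][2]+.015;print(p["position"],p["ee_rot"],p["width"],p["gripper_force"])
g=d["frame"];cv2.imwrite("pics/now.png",g[:,:,::-1]);m=(g.min(2)>125).astype(np.uint8);m[285:]=0
n,l,st,c=cv2.connectedComponentsWithStats(m)
for i in range(1,n):
    if st[i,4]>3000:
        print(st[i]);k=(l==i)
        r=np.array([[np.flatnonzero(k[y])[0],np.flatnonzero(k[y])[-1]] for y in range(st[i,1],st[i,1]+st[i,3])])
        ys=np.arange(st[i,1],st[i,1]+st[i,3])
        f0=np.array([[x,np.flatnonzero(k[:,x])[0]] for x in range(st[i,0]+12,st[i,0]+st[i,2]-12)])
        F=onz(d,f0,z+.011)[:,:2];v=cv2.fitLine(F.astype(np.float32),cv2.DIST_HUBER,0,.001,.001).ravel();print("front edge",v,np.degrees(np.arctan2(v[1],v[0])))
        s=slice(12,len(ys)-8)
        for e in(0,1):
            L=onz(d,np.c_[r[s,e],ys[s]],z+.011)[:,:2];v=cv2.fitLine(L.astype(np.float32),cv2.DIST_HUBER,0,.001,.001).ravel();print("side",v,np.degrees(np.arctan2(v[1],v[0])))
E
python3 lid.py
```

```text
clock: 16.58
position: [0.4683, 0.2308, 0.2156]
ee_rot: [0.001, -3.14, 0.002]
force: [0.0, 0.0, -1.1]
width: 0.273
gripper_force: 30.0
[0.46828739 0.23075619 0.21560903] [ 7.18590067e-04 -3.13949783e+00  2.37097346e-03] 0.27105492303406237 29.999752617732156
[   0    0  180   50 8450]
front edge [ 0.01496362 -0.99988806  0.34088725  0.136197  ] -89.14261
side [ 0.9685569  -0.2487922   0.35085404  0.10120251] -14.406052
side [0.930385   0.36658388 0.3497566  0.17133701] 21.505089
[  304     0   336   123 17635]
front edge [0.01268241 0.9999196  0.34078053 0.29257777] 89.27333
side [0.2501848  0.9681981  0.36349195 0.27150366] 75.51155
side [ 0.35024866 -0.9366568   0.3640799   0.32455596] -69.497475
[   0   98  143  103 8404]
front edge [0.13349977 0.9910489  0.37963885 0.1167395 ] 82.32812
side [0.89471114 0.44664526 0.3954472  0.10111897] 26.528648
side [ 0.89327776 -0.44950512  0.3985595   0.13980524] -26.711937
[  162   177   321   108 32238]
front edge [0.0057749  0.9999833  0.41066188 0.21882662] 89.66911
side [ 0.99996716 -0.00810783  0.43636015  0.15734577] -0.46454954
side [ 0.99998885 -0.00472614  0.43642244  0.3049128 ] -0.27078897
```

Lid is square in the grip (width 147.6 mm as expected, yaw −0.35°, centred within 1 mm). Carry it over the row.

```bash
python3 -m creep '[[0,-0.03,0,0,0,0],[-0.003,-0.06,0,0,0,0],[-0.003,-0.08,0,0,0,0],[-0.003,-0.08,0,0,0,0],[-0.003,-0.08,0,0,0,0],[-0.003,-0.08,0,0,0,0],[-0.003,-0.08,0,0,0,0],[-0.003,-0.08,0,0,0,0],[-0.003,-0.08,0,0,0,0],[-0.003,-0.08,0,0,0,0],[-0.003,-0.08,0,0,0,0],[-0.003,-0.08,0,0,0,0],[-0.003,-0.08,0,0,0,0],[-0.003,-0.08,0,0,0,0],[-0.003,-0.06,0,0,0,0],[-0.002,-0.04,0,0,0,0],[0,-0.02,0,0,0,0],[0,0,0,0,0,-0.012],[0,0,0,0,0,-0.012],[0,0,0,0,0,0]]'; python3 -m creep '[[0,0,0,0,0,0],[0,0,0,0,0,0],[0,0,0,0,0,0]]'; python3 lid.py | head -20; python3 cap.py
```

```text
clock: 18.3
position: [0.4868, -0.2354, 0.2168]
ee_rot: [0.086, -3.14, -0.002]
force: [-0.4, 0.3, -1.5]
width: 0.271
gripper_force: 30.0
clock: 18.55
position: [0.4871, -0.236, 0.2172]
ee_rot: [-0.082, 3.14, 0.001]
force: [0.0, -0.0, -1.2]
width: 0.27
gripper_force: 30.0
[ 0.48709404 -0.23615596  0.21719412] [-8.11241581e-02  3.14030130e+00  3.41836773e-04] 0.2722382438829708 29.99978116247803
[   0    0  349   31 6991]
front edge [ 0.06039228 -0.9981747   0.36235002 -0.29600993] -86.53767
side [ 0.00191195  0.99999815  0.36950025 -0.3175815 ] 89.89045
side [ 0.9974047  -0.07199927  0.36460406 -0.23131694] -4.128827
[ 473    0  167   46 6647]
front edge [ 0.03357693 -0.99943614  0.35557067 -0.1537247 ] -88.07582
side [ 0.92290294 -0.38503265  0.36498517 -0.17855209] -22.645765
side [ 0.95520836  0.29593402  0.36162755 -0.11451986] 17.213552
[  48   77   84   87 3823]
front edge [ 0.33931178  0.94067395  0.3976749  -0.33546507] 70.16505
side [ 0.9910793  -0.13327383  0.41021615 -0.35277706] -7.6588144
side [ 0.90264374 -0.4303885   0.41133675 -0.32868814] -25.492218
[ 513   90  127  104 9946]
front edge [ 0.17877954 -0.98388916  0.39255002 -0.13331823] -79.70132
side [ 0.9992268   0.0393161   0.41136175 -0.15291053] 2.2532272
side [ 0.95843595  0.2853078   0.40658078 -0.10120238] 16.577248
[  162   146   321   139 38137]
front edge [ 0.1762846  -0.98433924  0.41994834 -0.23527439] -79.84657
side [ 0.99951345  0.03119079  0.4504625  -0.31091624] 1.7873902
[-0.42 -0.06 -1.95] [191, 190, 186, 185, 181, 184, 191, 200, 218, 231, 236, 237, 237, 238, 238, 238, 238, 238, 237, 237, 237, 237, 238, 238, 237, 236]
```

```bash
python3 -m creep '[[0.001,0.023,0,0,0,0],[0.001,0.023,0,0,0,0],[0,0,0,0,0,0],[0,0,0.04,0,0,0],[0,0,0.06,0,0,0],[0,0,0.06,0,0,0],[0,0,0.06,0,0,0],[0,0,0.04,0,0,0],[0,0,0.02,0,0,0],[0,0,0.01,0,0,0],[0,0,0,0,0,0],[0,0,0,0,0,0],[0,0,0,0,0,0]]'; python3 lid.py | tail -4
python3 - <<'E'
from h import *
# lid+bath front edges in wrist: column profiles
g=arm.get_image("wrist")["frame"][:,:,1].astype(int)
for x in(200,240,280,360,400,440): print(x,g[130:230:3,x].tolist())
for y in(240,260):print(y,g[y,120:200:3].tolist(),g[y,450:530:3].tolist())
E
```

```text
clock: 19.83
position: [0.486, -0.2188, 0.1022]
ee_rot: [-0.08, 3.139, -0.001]
force: [0.2, 0.5, -0.8]
width: 0.27
gripper_force: 30.0
[  162   146   321   139 41483]
front edge [ 0.04514204 -0.9989806   0.41492647 -0.22769882] -87.41267
side [ 0.99957246  0.02923808  0.4492193  -0.29370558] 1.6754575
side [ 0.99417406  0.10778669  0.44342956 -0.14724359] 6.187743
200 [49, 50, 52, 53, 56, 57, 146, 235, 237, 237, 237, 238, 238, 238, 238, 238, 230, 241, 240, 239, 230, 231, 234, 231, 231, 234, 233, 231, 231, 236, 239, 239, 240, 239]
240 [58, 60, 62, 64, 64, 87, 174, 233, 238, 239, 239, 239, 239, 239, 238, 238, 224, 234, 236, 236, 233, 234, 236, 235, 226, 237, 236, 238, 235, 236, 236, 239, 240, 238]
280 [59, 61, 64, 65, 68, 87, 177, 230, 238, 238, 238, 238, 238, 238, 238, 237, 228, 235, 236, 236, 235, 234, 235, 235, 229, 234, 236, 236, 237, 237, 236, 237, 238, 238]
360 [61, 63, 65, 68, 69, 84, 167, 224, 237, 237, 237, 237, 237, 236, 236, 236, 232, 241, 243, 241, 239, 236, 236, 234, 230, 237, 238, 239, 235, 235, 234, 235, 238, 239]
400 [61, 63, 64, 67, 75, 80, 161, 221, 236, 237, 238, 238, 238, 238, 238, 237, 227, 239, 239, 239, 238, 232, 237, 235, 230, 236, 237, 237, 236, 234, 236, 239, 240, 241]
440 [56, 59, 61, 64, 65, 72, 167, 218, 235, 235, 235, 235, 235, 236, 236, 235, 223, 238, 239, 239, 238, 230, 233, 234, 225, 235, 235, 234, 234, 236, 237, 233, 234, 237]
240 [32, 32, 34, 35, 35, 36, 36, 38, 39, 39, 43, 44, 45, 47, 48, 54, 202, 237, 237, 237, 234, 233, 206, 230, 238, 239, 237] [237, 236, 210, 236, 236, 235, 237, 238, 234, 125, 71, 69, 68, 66, 64, 61, 61, 58, 56, 54, 52, 51, 49, 47, 46, 45, 43]
260 [32, 34, 34, 34, 32, 34, 35, 36, 36, 39, 40, 42, 42, 43, 44, 47, 72, 226, 235, 235, 236, 236, 236, 193, 233, 235, 237] [236, 223, 230, 237, 237, 236, 235, 235, 143, 69, 66, 65, 63, 61, 60, 58, 56, 54, 53, 51, 50, 48, 48, 46, 43, 44, 43]
```

```bash
cat > rel.py <<'E'
from h import *
d=wrist();p=arm.observe()["position"];zl=p[2]+.015;g=d["frame"][:,:,1].astype(int)
def edge(v,th=150): # subpixel first rising crossing
    i=np.flatnonzero((v[:-1]<th)&(v[1:]>=th))[0];return i+(th-v[i])/(v[i+1]-v[i])
xs=range(200,441,10)
F=np.array([[x,100+edge(g[100:,x])] for x in xs]);B=onz(d,F,.085)[:,:2]
b=cv2.fitLine(B.astype(np.float32),cv2.DIST_HUBER,0,.001,.001).ravel()
y0=int(F[:,1].mean())
C=[]
for y in range(y0+8,y0+20,2):
    l=edge(g[y]);r=639-edge(g[y][::-1]);C.append(onz(d,[[l,y],[r,y]],.085)[:,:2])
C=np.array(C)
# lid front: local min line after bath edge
L=np.array([[x,y0+15+g[y0+15:y0+42,x].argmin()] for x in xs]);Lw=onz(d,L,zl+.010)[:,:2]
l=cv2.fitLine(Lw.astype(np.float32),cv2.DIST_HUBER,0,.001,.001).ravel()
S=np.array([[[edge(g[y]),y],[639-edge(g[y][::-1]),y]] for y in range(225,270,5)]);Sw=np.array([onz(d,s,zl+.011)[:,:2] for s in S])
print("tcp",p,"rows",F[:,1].round(1)[::6],L[:,1][::6])
print("bath front",b,np.degrees(np.arctan2(b[0],-b[1])),"corners",C[:,0].mean(0),C[:,1].mean(0))
print("lid front",l,"sides",Sw[:,0].mean(0),Sw[:,1].mean(0))
E
sed -i 's/edge(g\[y\]\[::-1\])/edge(g[y,::-1])/' rel.py; python3 rel.py
```

```text
tcp [ 0.48569135 -0.21863712  0.10187236] rows [148.2 146.7 147.2 147.8 147.6] [177 178 177 178 178]
bath front [ 0.04413061 -0.99902576  0.41416603 -0.2147764 ] 2.529319 corners [ 0.42579758 -0.30584523] [ 0.41740174 -0.13521419]
lid front [ 0.04444882 -0.99901164  0.42805794 -0.22415607] sides [ 0.46352585 -0.29331709] [ 0.45467269 -0.11580894]
```

Lid and bath agree within about 1 mm and 0.3°. Final descent to ~10 mm above the rim.

```bash
python3 -m creep '[[0,0,0.01,0,0,0],[0,0,0.015,0,0,0],[0,0,0.015,0,0,0],[0,0,0.008,0,0,0],[0,0,0.004,0,0,0],[0,0,0,0,0,0],[0,0,0,0,0,0],[0,0,0,0,0,0],[0,0,0,0,0,0]]'; python3 rel.py
python3 - <<'E'
from h import *
t=cam("top");s=arm.observe();print(s["position"],s["dq"].round(3),s["gripper_force"],s["force"])
hsv=cv2.cvtColor(t["frame"],cv2.COLOR_RGB2HSV);m=cv2.inRange(hsv,(108,120,50),(128,255,255))
n,l,st,c=cv2.connectedComponentsWithStats(m)
print([(c[k].round(1),st[k,4]) for k in range(1,n) if 100<st[k,4]<500])
g=arm.get_image("wrist")["frame"][:,:,1].astype(int)
for y in(225,240,255):print(y,[int(v) for v in np.flatnonzero(np.diff((g[y]>150).astype(int)))])
E
```

```text
clock: 20.73
position: [0.4854, -0.2186, 0.0805]
ee_rot: [-0.08, 3.14, -0.0]
force: [0.1, 0.2, -1.6]
width: 0.271
gripper_force: 30.0
tcp [ 0.48529152 -0.21856465  0.08050072] rows [147.6 147.6 148.1 148.7 148.5] [178 178 178 179 179]
bath front [ 0.04277791 -0.9990846   0.41381982 -0.2062968 ] 2.4517415 corners [ 0.42512358 -0.30568208] [ 0.41675821 -0.13535018]
lid front [ 0.04227649 -0.99910593  0.4276668  -0.21669477] sides [ 0.46307407 -0.29419154] [ 0.45483046 -0.12816764]
[ 0.48529007 -0.21853315  0.08049135] [-0.001 -0.    -0.    -0.    -0.001  0.001  0.002] 29.999816894705873 [-0.25563816  0.07039635 -0.87325505]
[(array([328.4, 200.1]), np.int32(310))]
225 [163, 482]
240 [164, 480]
255 [166, 478]
```

```bash
python3 -c "
from cell import arm
print(arm.sign_off())"
```

```text
the job is handed in; nothing more can be done
None
```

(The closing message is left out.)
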